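# Stack the sorted parts cases in their carrier and close the handle

## Robot

A 6-joint arm with a two-finger parallel gripper is mounted at the origin on a cart in front of the work surface, level with it; the furniture and walls round the work are solid. World frame = base frame: x ahead of the robot, y to its left, z up, the work surface at z = 0. Lengths are in m, angles in rad, forces in N, time in s.
With the tool pointing down it reaches from about 0.35 to 0.775 m from the base axis. Payload 5.5 kg.
Tool frame: the origin (TCP) lies on the centre line of the jaws, within the pads' length; the fingertips stand ctrl.tip_extent ahead of it and the grasp point (between the pads) lies 8 mm behind it (ctrl.tip_extent is the distance from the TCP to the fingertips, in m); z points along the fingers, y is the line along which they close (so a half turn about z gives the same grasp; the last joint's range is limited). The gripper opens to 85 mm and grips with 20 to 120 N. Pads are 22 mm wide; open, the fingers measure 114 mm over their backs; the gripper's body (76 mm by 85 mm) begins 54 mm behind the grasp point. The pads swing forward as they close: fully open they stand 13 mm farther back than shut.
Start: joints at [1.013, 0.313, 0.046, 1.304, 0, 1.431], TCP at [0.233, 0.526, 0.205] pointing down, gripper open.
Joint ranges: [-2.76, 2.76], [-0.86, 1.69], [-1.03, 1.26], [-2.2, 2.34], [-1.47, 1.5], [-3.14, 3.14]. Speed limits (rad/s): [2.57, 2.57, 3.14, 3.14, 3.14, 3.14].

## Interface

Orientations are given as a unit quaternion [w, x, y, z].
In Python, from workcell import readout, cams, sign_off, ctrl gives the robot as it stands.
- The arm moves only by the shell command python3 -m crank 'ROWS' [OPENING] [FORCE]. ROWS is JSON, a list of rows, each a list of 4 numbers: the shift along the tool's x, y, z in mm, then the turn about the tool's z in degrees. In form: [[tx, ty, tz, turn], ...]. A call has 1 to 5 rows; each row is the pose to reach, as a shift and turn from the pose commanded when the call began, along the tool's axes at that moment; what a row does not reach only later rows make up. A row lasts 1/8 s, in which the tool goes at most 62.5 mm and 10.7 degrees, less where a joint would pass 70% of its speed; a pose out of reach is approached as far as the arm can. A call with a gripper value outside its range is refused whole. OPENING is the finger opening in mm, from 0 to 85.4, set as the call begins (- or left out, the last holds). The fingers move at their own pace and stop on an object; FORCE is the grip in N (left out, the last holds). Time passes only in rows, so rows that repeat a pose let the fingers close. It gives the time, the measured TCP pose, the force, the opening and the grip force at its end, in the units of the state.
- readout.read_state(): the state, without advancing time (a new reading comes with each control period).
- cams.grab_frame(name): name is "scene" or "top"; returns a dict with "image" (400x640x3 uint8, red, green, blue), "depth" (400x640 float32, m along the optical axis (not along the pixel's ray), 0 where there is no reading), "intrinsics" (3x3 intrinsics, pixels), "extrinsics" (4x4, takes a point from world to camera coordinates). Camera axes: x right, y down, z forward; pixel columns grow to the right and rows downward; lengths in m; the calibration is good to about 2 mm. A picture is of the moment at which its call begins.
- sign_off(): hands the job in; it is judged then, once.
The state is a dict: "clock": time; "joint_pos": joint angles; "joint_vel": joint speeds; "tau": joint torques, N m; "eef_pos": TCP position; "orientation": TCP orientation; "ft_force": force on the tool from outside, world axes, zero at the start; "wrist_torque": the same for the moment, N m; "grip_width": opening from 0.0 (shut) to 1.0 (fully open); "gripper_force": force on a finger pad.
Only numpy, scipy, OpenCV 4.12 (cv2) and the standard library are available. Lean on these libraries where they do the work, as an engineer would, in place of code of your own. Each camera call takes 0.05 s, during which the arm holds its last target. There are 200 camera calls.

## Task

Put the two closed cases, the deep one on the desk and the shallow one on the turntable, back into the carrier, on top of the case already in it: first the deep case, then the shallow one, each lowered (not dropped) squarely so that its foot nests fully over the raised panel of the lid beneath. Then swing the carrying handle fully upright, so that its lugs close over the top case and the column is ready to carry, and leave the other things on the desk where they are.

Things in the scene. Friction and masses are not known exactly. Their poses are not given: they have to be found in the camera images.
- carrier: Fixed grey steel base plate, 90 (x) by 164 mm (y), top at 12 mm, with a locating panel like those of the lids. Origin: centre of its underside. The column stands on its middle, long sides along its y; origins of the seated cases lie 12 (bottom), 52 (deep) and 108 mm (shallow) above it, the finished top at 152 mm. The handle's hinge line runs along its y at x = 0, z = 22 mm.
- case_bottom: Same shape as the other two, 40 mm high to the lid's shoulder; stands nested in the carrier. On every lid a panel rises 6 mm, 44 x 114 mm at its foot, tapering to 36 x 106 mm; under every case a 7 mm deep foot rim (opening 48 x 118 mm) fits over such a panel, either way round, 2 mm free on each side. Origin: centre of the underside of the foot rim.
- case_deep: Closed grey plastic case, 130 mm long (its y) by 60 mm wide (its x; grip here), a black clasp sticking out 8 mm at the middle of each end. The tallest: 56 mm high to the lid's shoulder, 62 mm with the raised panel. Stands on the desk. Origin: centre of its underside, z up.
- case_shallow: Closed grey plastic case, 130 mm long (its y) by 60 mm wide (its x; grip here), a black clasp sticking out 8 mm at the middle of each end. The flattest: 38 mm high to the lid's shoulder, 44 mm with the raised panel. Stands on the turntable. Origin: centre of its underside, z up.
- turntable: Plywood platter of 170 mm diameter with a black rubber rim band, top 30 mm above the desk, on a fixed steel foot. Origin: on the upright axis, on the desk. The platter spins freely, so what stands on it moves with the slightest push.
- handle (a joint): Angle of the carrying handle, rad: 0 = fully upright over the column (a stop), growing as it leans to the carrier's +x side, at most 1.35; a stiff hinge, it stays where left. Two flat aluminium arms, 162 mm apart inside, joined by a bar; a lug in each arm passes 3 mm over the end clasps of the top case, so it closes only over a fully nested column.
- handle_grip (a point): Middle of the handle's bar, 160 mm from the hinge line; the bar has a black round grip, 16 mm thick and 104 mm long, along the carrier's y. Upright, this point is 182 mm above the desk.
- pliers: Red-handled pliers lying on the desk, 176 mm long (y), 18 mm high. A bystander.
- masking_tape: Roll of masking tape lying flat, 94 mm across, 25 mm high. A bystander.
- jar_nails: Standing glass jar with a yellow lid, 64 mm across, 112 mm high. A bystander.
- duct_tape: Roll of grey tape lying flat, 107 mm across, 48 mm high. A bystander.
- screwdriver: Screwdriver with a yellow handle, 170 mm long (y), 27 mm high. A bystander.

How it is judged:
By the outcome, as a careful person would: the job done as asked, in the order asked, and still so for the second after the job is handed in, with the robot touching nothing.
It also fails if it takes over 67 s, if anything falls off the work surface, if the arm or the gripper's body presses on something with over 40 N, if the wrist force passes 120 N, or if a joint passes its speed limit or range.

## Working session

There is one attempt and no reset: what is moved stays moved. The work goes in short steps, Python scripts to look and compute and a shell command to move; the robot and the scene stay as the last step left them, time stands still between calls to the robot, and variables do not carry over. Pictures are saved under pics/ and viewed, at most 10 in all, crops included, and the job is handed in when it is done.

```bash
ls; mkdir -p pics
python3 - <<'E'
from workcell import readout, cams, ctrl
import cv2, numpy as np
s=readout.read_state()
print({k:np.round(v,3).tolist() for k,v in s.items()}); print(ctrl.tip_extent)
for n in("scene","top"):
    f=cams.grab_frame(n); cv2.imwrite(f"pics/{n}0.png",f["image"][...,::-1]); np.savez(f"pics/{n}0.npz",**f)
    print(n,f["intrinsics"].round(1).tolist(),f["extrinsics"].round(4).tolist())
E
```

```text
pics
{'clock': 0.0, 'joint_pos': [1.013, 0.314, 0.045, 1.304, 0.0, 1.431], 'joint_vel': [-0.001, -0.0, -0.0, 0.001, -0.002, 0.001], 'tau': [-0.001, -48.063, 29.853, 0.019, -0.0, 0.0], 'eef_pos': [0.233, 0.525, 0.204], 'orientation': [-0.0, 0.207, 0.978, -0.001], 'ft_force': [-0.729, -0.036, -0.558], 'wrist_torque': [0.017, 0.005, 0.06], 'gripper_force': 0.0, 'grip_width': 1.003}
0.011
scene [[407.2, 0.0, 319.8], [0.0, 407.2, 197.2], [0.0, 0.0, 1.0]] [[0.9031, -0.429, -0.0208, -0.5614], [-0.283, -0.558, -0.7801, 0.2038], [0.3231, 0.7103, -0.6253, 0.8458], [0.0, 0.0, 0.0, 1.0]]
top [[442.0, 0.0, 317.0], [0.0, 442.0, 197.6], [0.0, 0.0, 1.0]] [[0.0212, -0.9998, 0.0047, -0.0858], [-0.9788, -0.0217, -0.2036, 0.6024], [0.2036, -0.0002, -0.9791, 1.2667], [0.0, 0.0, 0.0, 1.0]]
```

View pics/top0.png

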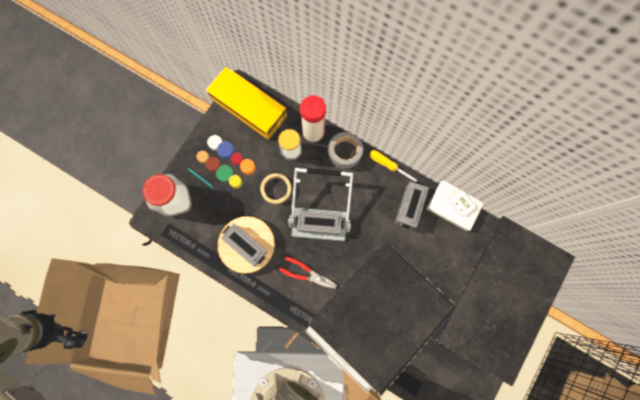

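View pics/scene0.png

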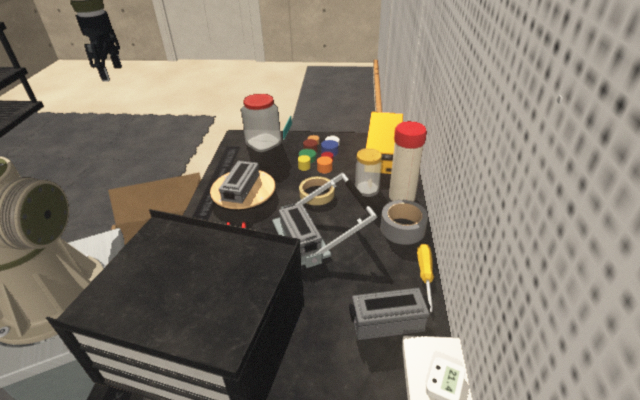

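Top view: shallow case on the turntable at (243,244), carrier with the bottom case at (320,222) and its handle leaning away up to (323,172), deep case at (412,204), and the black drawer unit at (380,315). The scene view agrees.

```bash
cat > h.py <<'E'
import numpy as np, cv2
from workcell import readout, cams
def frame(n,save=None):
    f=cams.grab_frame(n)
    if save: cv2.imwrite(f"pics/{save}.png",f["image"][...,::-1])
    return f
def cloud(f):
    K,E,d=f["intrinsics"],f["extrinsics"],f["depth"]
    v,u=np.mgrid[:400,:640]
    c=np.stack([(u-K[0,2])/K[0,0]*d,(v-K[1,2])/K[1,1]*d,d],-1)
    p=(c-E[:3,3])@E[:3,:3]; p[d==0]=np.nan
    return p
def pix(f,P):
    c=f["extrinsics"][:3,:3]@np.asarray(P)+f["extrinsics"][:3,3]; q=f["intrinsics"]@c; return q[:2]/q[2]
def rect(P,zlo,zhi,cx,cy,r,lo=None):
    m=(P[...,2]>zlo)&(P[...,2]<zhi)&(np.hypot(P[...,0]-cx,P[...,1]-cy)<r)
    q=P[m]; (c,s,a)=cv2.minAreaRect(q[:,:2].astype(np.float32)*1000)
    if s[0]<s[1]: s=s[::-1]; a+=90
    return len(q),np.round(c,1),np.round(s,1),round((a+90)%180-90,1),np.round(np.median(q[:,2])*1000,1)
E
python3 - <<'E'
from h import *
F={n:dict(np.load(f"pics/{n}0.npz")) for n in("top","scene")}
P={n:cloud(f) for n,f in F.items()}
T=P["top"]
for nm,(u,v) in dict(shal=(243,244),bot=(320,222),deep=(412,204),bar=(323,172),jar=(290,142),duct=(346,135),mask=(276,188),desk=(380,260),drawer=(380,315),drawer2=(400,260),tube=(313,105),ybox=(246,100),white=(456,205),bigjar=(160,190)).items(): print(nm,np.round(T[v-1:v+2,u-1:u+2].reshape(-1,3).mean(0),3))
for n in P:
  for nm,(u,v),zl,zh in (("shal",(243,244),.06,.08),("bot",(320,222),.046,.064),("deep",(412,204),.05,.07)):
    c=T[v,u]; print(n,nm,rect(P[n],zl,zh,c[0],c[1],.085))
m=(T[...,2]>.08); 
I=F["top"]["image"]; 
crops=[cv2.resize(I[v-45:v+45,u-60:u+60],None,fx=3,fy=3,interpolation=cv2.INTER_CUBIC) for u,v in((243,240),(320,205),(412,204))]
J=F["scene"]["image"]; crops.append(cv2.resize(J[165:275,235:385],(360,270),interpolation=cv2.INTER_CUBIC))
cv2.imwrite("pics/c0.png",np.vstack([np.hstack(crops[:2]),np.hstack(crops[2:])])[...,::-1])
E
```

```text
shal [0.459 0.14  0.073]
bot [ 0.531 -0.083  0.058]
deep [ 0.591 -0.358  0.062]
bar [ 0.675 -0.089  0.095]
jar [0.761 0.011 0.112]
duct [ 0.81  -0.16   0.046]
mask [nan nan nan]
desk [nan nan nan]
drawer [ 0.272 -0.244  0.168]
drawer2 [ 0.416 -0.299  0.168]
tube [ 0.838 -0.056  0.207]
ybox [0.91  0.156 0.07 ]
white [ 0.594 -0.496  0.046]
bigjar [0.598 0.368 0.151]
top shal (954, array([459.7, 142.1]), array([146.6,  59.8]), 51.3, np.float64(71.2))
top bot (877, array([533.5, -79.5]), array([144.9,  60.7]), 86.5, np.float64(55.4))
top deep (874, array([ 592.5, -360.4]), array([145.4,  60.3]), -18.3, np.float64(59.6))
scene shal (796, array([457.8, 139.7]), array([148.1,  60.8]), 51.2, np.float64(70.8))
scene bot (1055, array([530.5, -82. ]), array([149.1,  59.8]), 87.0, np.float64(56.0))
scene deep (2133, array([ 591. , -363.8]), array([146.1,  61.8]), -18.2, np.float64(59.6))
```

View pics/c0.png

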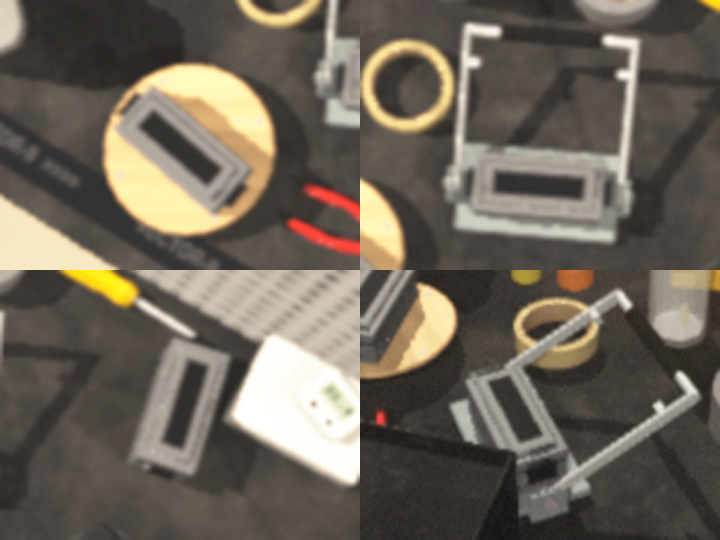

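Run:
```python
from h import *
F={n:dict(np.load(f"pics/{n}0.npz")) for n in("top","scene")}
for n,f in F.items():
    P=cloud(f).reshape(-1,3); P=P[np.isfinite(P[:,0])]
    d=P[(P[:,2]>.155)&(P[:,2]<.18)&(P[:,0]<.5)&(P[:,1]<-.05)&(P[:,1]>-.7)&(P[:,0]>.1)]
    print(n,"drawer",cv2.boxPoints(cv2.minAreaRect(d[:,:2].astype(np.float32))).round(3).tolist())
    for c,nm in(((.592,-.362),"deep"),((.53,-.081),"carr")):
        r=np.hypot(P[:,0]-c[0],P[:,1]-c[1])
        for lo,hi in((.075,.12),(.12,.16),(.16,.25),(.25,.5)):
            m=(P[:,2]>lo)&(P[:,2]<hi); i=np.argmin(np.where(m,r,9)); print(nm,lo,hi,P[i].round(3),r[i].round(3))
```

```text
top drawer [[0.07599999755620956, -0.2370000034570694], [0.29899999499320984, -0.4390000104904175], [0.4650000035762787, -0.2549999952316284], [0.24199999868869781, -0.05299999937415123]]
deep 0.075 0.12 [ 0.694 -0.423  0.079] 0.119
deep 0.12 0.16 [ 0.696 -0.42   0.126] 0.119
deep 0.16 0.25 [ 0.694 -0.424  0.192] 0.119
deep 0.25 0.5 [ 0.697 -0.414  0.415] 0.118
carr 0.075 0.12 [ 0.628 -0.004  0.079] 0.125
carr 0.12 0.16 [ 0.417 -0.213  0.121] 0.174
carr 0.16 0.25 [ 0.405 -0.2    0.188] 0.173
carr 0.25 0.5 [ 0.802 -0.237  0.438] 0.313
scene drawer [[0.0729999989271164, -0.24199999868869781], [0.2980000078678131, -0.4440000057220459], [0.4650000035762787, -0.2590000033378601], [0.23999999463558197, -0.0560000017285347]]
deep 0.075 0.12 [ 0.697 -0.419  0.119] 0.12
deep 0.12 0.16 [ 0.696 -0.422  0.141] 0.12
deep 0.16 0.25 [ 0.695 -0.423  0.196] 0.12
deep 0.25 0.5 [ 0.692 -0.427  0.418] 0.119
carr 0.075 0.12 [ 0.634 -0.007  0.077] 0.128
carr 0.12 0.16 [ 0.464 -0.257  0.15 ] 0.188
carr 0.16 0.25 [ 0.412 -0.21   0.186] 0.175
carr 0.25 0.5 [ 0.797 -0.245  0.4  ] 0.314
```

```bash
cat >> h.py <<'E'
from scipy.spatial.transform import Rotation as R
def goal(x,y,z,ang):
    "shift (mm) and turn (deg) in tool axes to bring the TCP to x,y,z and the closing axis to ang (deg, mod 180)"
    s=readout.read_state(); q=s["orientation"]; M=R.from_quat([q[1],q[2],q[3],q[0]]).as_matrix()
    d=M.T@(np.array([x,y,z])-s["eef_pos"])*1000
    a=np.degrees(np.arctan2(M[1,1],M[0,1])); t=(a-ang+90)%180-90
    print("t",round(s["clock"],2),"tcp",s["eef_pos"].round(4),"ang",round(a,1),"F",s["ft_force"].round(1),"j6",s["joint_pos"][5].round(2),"-> row",d.round(1),round(t,1))
E
A='[[-43,-42,-45,0],[-86,-83,-45,0],[-129,-125,-45,0],[-172,-166,-45,0],[-172,-166,-45,0]]'
python3 -m crank '[[-43,-42,-45,0],[-86,-83,-45,0],[-129,-125,-45,0],[-172,-166,-45,0],[-172,-166,-45,0]]' 85 40
python3 -m crank '[[-43,-42,0,0],[-86,-83,0,0],[-129,-125,0,0],[-172,-166,0,0],[-172,-166,0,0]]'
python3 -m crank '[[-43,-42,0,0],[-86,-83,0,0],[-129,-125,0,0],[-172,-166,0,0],[-172,-166,0,0]]'
python3 -c "from h import *;goal(.592,-.362,.2,71.7)"
```

```text
clock: 0.72
eef_pos: [0.3242, 0.3007, 0.2498]
orientation: [0.0, 0.211, 0.978, -0.0]
ft_force: [0.3, 0.6, 0.3]
grip_width: 0.999
gripper_force: 0.0
clock: 1.35
eef_pos: [0.4145, 0.0799, 0.2494]
orientation: [-0.0, 0.211, 0.978, -0.0]
ft_force: [-0.0, 0.5, 0.4]
grip_width: 0.995
gripper_force: 0.0
clock: 1.98
eef_pos: [0.5044, -0.1404, 0.2484]
orientation: [-0.001, 0.209, 0.978, 0.0]
ft_force: [-0.3, -0.6, 0.1]
grip_width: 0.994
gripper_force: 0.0
t 1.98 tcp [ 0.5044 -0.1404  0.2484] ang 65.9 F [-0.3 -0.6  0.1] j6 -0.0 -> row [-170.4 -166.6   48.2] -5.8
```

```bash
python3 -m crank '[[-43,-42,0,0],[-86,-84,0,-2],[-128,-125,20,-4],[-170,-167,50,-6],[-170,-167,80,-6]]' | head -2
python3 - <<'E'
from h import *
goal(.592,-.362,.10,71.7)
for n in("top","scene"):
    f=frame(n,n+"1"); P=cloud(f); s=readout.read_state()["eef_pos"]
    for lo,hi in((.05,.07),):
        print(n,rect(P,lo,hi,.592,-.362,.085))
    print(n,"tcp pix",pix(f,s),"above case",pix(f,[.592,-.362,.062]))
a=cv2.imread("pics/top1.png")[130:260,340:500]; b=cv2.imread("pics/scene1.png")[190:350,300:500]
cv2.imwrite("pics/c1.png",np.hstack([cv2.resize(a,(400,325)),cv2.resize(b,(400,325))]))
E
```

```text
clock: 2.6
eef_pos: [0.5924, -0.3614, 0.1668]
t 2.6 tcp [ 0.5924 -0.3614  0.1668] ang 72.0 F [ 0.9  0.4 -0.4] j6 -0.35 -> row [ 0.1 -0.7 66.8] 0.3
top (0, array([0., 0.]), array([0., 0.]), 0.0, np.float64(nan))
top tcp pix [419.82465142 197.52304553] above case [413.22358123 203.69127594]
scene (2127, array([ 590.9, -363.4]), array([145.6,  61.4]), -17.9, np.float64(59.6))
scene tcp pix [392.11044293 262.02469022] above case [389.6896343  301.51453553]
  return _methods._mean(a, axis=axis, dtype=dtype,
  ret = ret.dtype.type(ret / rcount)
```

View pics/c1.png

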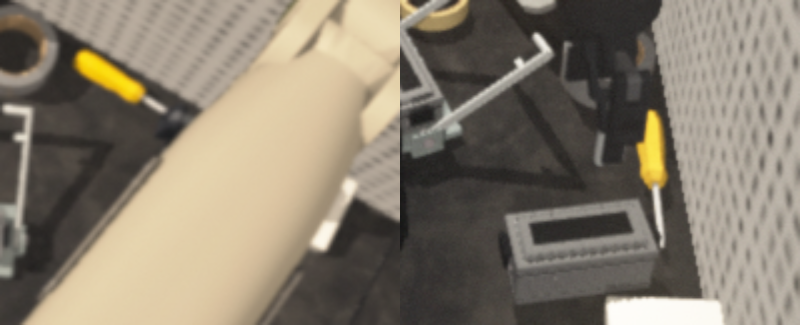

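The scene view shows the fingers over the deep case at the expected place (TCP at about (392,262)), closing across its width. I'll go down and grip.

```bash
python3 -m crank '[[0,-1,50,0],[0,-1,90,0],[0,-1,115,0],[0,-1,128,0],[0,-1,134,0]]' | grep -v ori
python3 -m crank '[[0,0,0,0],[0,0,0,0],[0,0,0,0],[0,0,0,0],[0,0,0,0]]' 50 50| grep -v ori
python3 -m crank '[[0,0,0,0],[0,0,0,0],[0,0,0,0]]' | grep -v ori
python3 -c "from h import *;goal(.592,-.362,.19,71.7)"
```

```text
clock: 3.32
eef_pos: [0.5911, -0.3603, 0.0368]
ft_force: [-0.1, -0.3, 0.6]
grip_width: 0.998
gripper_force: 0.0
clock: 3.95
eef_pos: [0.5902, -0.3617, 0.0359]
ft_force: [-0.7, 0.0, 0.3]
grip_width: 0.584
gripper_force: 0.0
clock: 4.32
eef_pos: [0.5902, -0.3615, 0.0357]
ft_force: [0.4, -0.4, -0.1]
grip_width: 0.583
gripper_force: 0.0
t 4.33 tcp [ 0.5902 -0.3615  0.0357] ang 72.1 F [ 0.4 -0.4 -0.1] j6 -0.35 -> row [-1.900e+00  1.000e-01 -1.543e+02] 0.4
```

Run:
```python
from h import *
f=frame("scene","s2"); s=readout.read_state()["eef_pos"]; P=cloud(f)
print(pix(f,s),rect(P,.05,.07,.592,-.362,.085))
b=cv2.imread("pics/s2.png")[200:350,300:480]
cv2.imwrite("pics/c2.png",cv2.resize(b,(720,600)))
```

```text
[387.49754161 310.43284546] (1606, array([ 590.8, -363.8]), array([145.7,  61.9]), -17.8, np.float64(57.5))
```

View pics/c2.png

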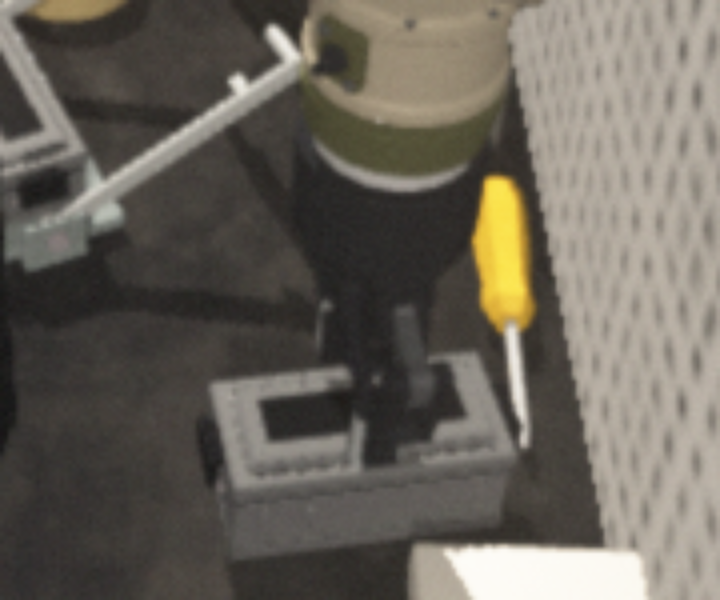

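Odd: the near fingertip ends at the lid's front edge, around crop (380,455), and not down the side. I'll check its 3D position from depth.

Run:
```python
from h import *
f=frame("scene","s3"); P=cloud(f)
for v in(285,295,300,305,308,311,313,315,318,322,326): print(v,[P[v,u].round(3).tolist() for u in (385,390,395,400,405)])
s=readout.read_state();print(s["joint_pos"].round(3),s["grip_width"])
```

```text
285 [[0.566, -0.376, 0.139], [0.605, -0.341, 0.078], [0.577, -0.388, 0.145], [0.571, -0.407, 0.169], [0.594, -0.393, 0.142]]
295 [[0.593, -0.345, 0.061], [0.567, -0.391, 0.129], [0.557, -0.415, 0.162], [0.561, -0.422, 0.168], [0.568, -0.425, 0.167]]
300 [[0.586, -0.355, 0.062], [0.567, -0.393, 0.118], [0.558, -0.415, 0.149], [0.561, -0.424, 0.158], [0.57, -0.425, 0.154]]
305 [[0.58, -0.365, 0.062], [0.567, -0.395, 0.107], [0.558, -0.418, 0.14], [0.565, -0.421, 0.139], [0.574, -0.423, 0.136]]
308 [[0.577, -0.37, 0.062], [0.573, -0.389, 0.088], [0.56, -0.416, 0.129], [0.571, -0.415, 0.121], [0.578, -0.419, 0.122]]
311 [[0.573, -0.376, 0.062], [0.571, -0.392, 0.085], [0.562, -0.414, 0.117], [0.571, -0.416, 0.114], [0.606, -0.39, 0.06]]
313 [[0.573, -0.377, 0.058], [0.571, -0.392, 0.079], [0.576, -0.4, 0.085], [0.598, -0.388, 0.056], [0.606, -0.391, 0.055]]
315 [[0.571, -0.38, 0.056], [0.571, -0.393, 0.074], [0.577, -0.399, 0.078], [0.595, -0.391, 0.056], [0.603, -0.396, 0.057]]
318 [[0.569, -0.384, 0.055], [0.576, -0.388, 0.055], [0.584, -0.392, 0.055], [0.593, -0.395, 0.054], [0.602, -0.398, 0.051]]
322 [[0.568, -0.386, 0.046], [0.578, -0.388, 0.042], [0.587, -0.391, 0.04], [0.595, -0.394, 0.039], [0.604, -0.398, 0.038]]
326 [[0.569, -0.386, 0.033], [0.579, -0.388, 0.029], [0.587, -0.392, 0.03], [0.597, -0.395, 0.026], [0.605, -0.399, 0.026]]
[-0.665  0.624  0.114  1.062  0.    -0.352] 0.5915715724538436
```

Run:
```python
from h import *
f=dict(np.load("pics/scene0.npz")); P=cloud(f)
print("start tip exp",pix(f,[.233,.525,.193]), "tcp+45",pix(f,[.233,.525,.25]))
q=P[(np.hypot(P[...,0]-.233,P[...,1]-.525)<.09)&(P[...,2]>.1)]
print(len(q),np.sort(q[:,2])[:40:4].round(3), q[np.argsort(q[:,2])[:200]].mean(0).round(3))
f=frame("scene"); P=cloud(f); s=readout.read_state()["eef_pos"]
m=(np.hypot(P[...,0]-s[0],P[...,1]-s[1])<.06)&(P[...,2]>.066); q=P[m]; i=np.argsort(q[:,2])[:60]
print(len(q),q[i[::6]].round(3).tolist())
print(pix(f,[.577,-.409,.156]))
```

```text
start tip exp [118.42921557  91.10113762] tcp+45 [111.69686569  71.8633122 ]
2232 [0.243 0.244 0.245 0.246 0.246 0.247 0.248 0.248 0.249 0.25 ] [0.231 0.518 0.26 ]
17892 [[0.595, -0.338, 0.067], [0.587, -0.336, 0.069], [0.589, -0.336, 0.07], [0.58, -0.398, 0.072], [0.588, -0.396, 0.073], [0.57, -0.395, 0.073], [0.586, -0.333, 0.074], [0.59, -0.337, 0.077], [0.579, -0.4, 0.077], [0.57, -0.394, 0.078]]
[403.16522742 290.13852358]
```

Run:
```python
import cv2
a=cv2.imread("pics/scene0.png")[0:120,40:180]; b=cv2.imread("pics/s3.png")[260:345,340:440]
import numpy as np
cv2.imwrite("pics/c3.png",np.hstack([cv2.resize(a,(400,343)),cv2.resize(b,(400,343),interpolation=cv2.INTER_CUBIC)]))
```

```text
(no output)
```

View pics/c3.png

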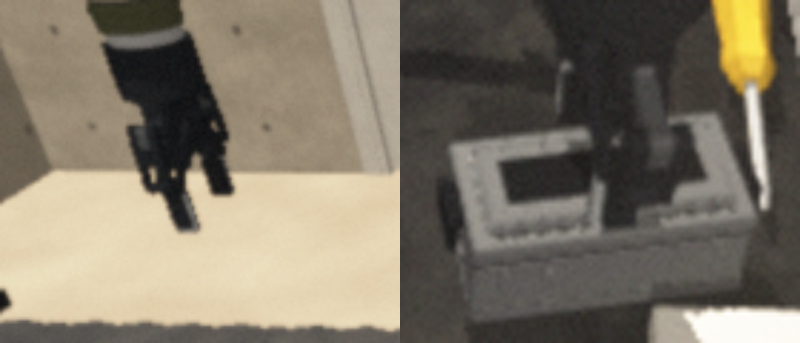

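The depth shows fingertips about 40 mm higher than the reported TCP implies, both now and at the start (0.243 measured against 0.193 expected). I'll trust the cameras: tip z = eef z + 39 mm open, and about +33 mm at 60 mm opening. Now reopen, descend further in small steps watching force, then grip.

```bash
python3 -m crank '[[-2,0,0,0],[-2,0,0,0],[-2,0,0,0],[-2,0,0,0],[-2,0,0,0]]' 85| grep -v ori
python3 -m crank '[[0,0,6,0],[0,0,12,0],[0,0,18,0],[0,0,24,0],[0,0,30,0]]' | grep -v ori
python3 -m crank '[[0,0,5,0],[0,0,10,0],[0,0,15,0],[0,0,20,0],[0,0,20,0]]' | grep -v ori
python3 - <<'E'
from h import *
goal(.592,-.362,-.015,71.7)
f=frame("scene"); P=cloud(f); s=readout.read_state()["eef_pos"]
print(rect(P,.05,.066,.592,-.362,.085))
for cx,cy in((.574,-.412),(.607,-.312)):
  q=P[(np.hypot(P[...,0]-cx,P[...,1]-cy)<.02)&(P[...,2]>.008)]; print(np.sort(q[:,2])[:10].round(3))
E
```

```text
clock: 5.1
eef_pos: [0.5921, -0.3621, 0.0358]
ft_force: [-0.5, -0.5, 0.4]
grip_width: 0.993
gripper_force: 0.0
clock: 5.72
eef_pos: [0.592, -0.3621, 0.0052]
ft_force: [0.7, 0.3, -0.7]
grip_width: 0.997
gripper_force: 0.0
clock: 6.35
eef_pos: [0.5917, -0.3619, -0.0149]
ft_force: [0.4, -0.5, 1.0]
grip_width: 0.992
gripper_force: 0.0
t 6.35 tcp [ 0.5917 -0.3619 -0.0149] ang 72.1 F [ 0.4 -0.5  1. ] j6 -0.35 -> row [-0.3 -0.1  0.1] 0.4
(1541, array([ 590.6, -363.6]), array([144.3,  95.5]), 0.2, np.float64(58.1))
[0.011 0.014 0.015 0.015 0.016 0.017 0.017 0.018 0.021 0.022]
[0.034 0.036 0.037 0.038 0.04  0.04  0.04  0.041 0.041 0.041]
```

No contact, tips just above the desk. Close and lift.

```bash
python3 -m crank '[[0,0,0,0],[0,0,0,0],[0,0,0,0],[0,0,0,0],[0,0,0,0]]' 45 50| grep -v ori
python3 -m crank '[[0,0,0,0],[0,0,0,0],[0,0,-5,0],[0,0,-15,0],[0,0,-30,0]]' | grep -v ori
python3 -m crank '[[0,0,-30,0],[0,0,-60,0],[0,0,-90,0],[0,0,-110,0],[0,0,-110,0]]' | grep -v ori
python3 - <<'E'
from h import *
f=frame("scene","s4"); P=cloud(f); s=readout.read_state()["eef_pos"]
for k in range(4):print(rect(P,s[2]+.052+.004*k,s[2]+.075+.004*k,s[0],s[1],.085))
goal(.532,-.081,.14,-3.3)
E
```

```text
clock: 7.02
eef_pos: [0.5925, -0.3624, -0.0137]
ft_force: [-0.3, 0.2, 5.1]
grip_width: 0.7
gripper_force: 54.9
clock: 7.65
eef_pos: [0.5914, -0.3616, 0.0156]
ft_force: [-0.3, -0.3, -0.8]
grip_width: 0.696
gripper_force: 54.7
clock: 8.28
eef_pos: [0.5934, -0.3631, 0.1289]
ft_force: [0.1, -0.3, -1.3]
grip_width: 0.691
gripper_force: 54.7
(1375, array([ 590.8, -367.8]), array([147.6,  82. ]), -25.3, np.float64(196.7))
(1995, array([ 591.1, -367.1]), array([147.7,  83.3]), -26.7, np.float64(199.1))
(1928, array([ 592.2, -364.5]), array([140.2, 112.4]), 10.5, np.float64(199.7))
(1892, array([ 592. , -365.1]), array([138.9, 114.7]), 12.9, np.float64(201.0))
t 8.32 tcp [ 0.5926 -0.3625  0.127 ] ang 72.1 F [ 0.7 -0.  -2.4] j6 -0.35 -> row [144.4 249.2 -13.5] 75.4
```

```bash
python3 -m crank '[[18,31,-10,9],[36,62,-12,18],[54,93,-13,28],[72,124,-13,38],[90,156,-13,47]]' | grep eef
python3 -c "from h import *;goal(.532,-.081,.14,-3.3)"
```

```text
eef_pos: [0.5533, -0.1845, 0.1374]
t 8.95 tcp [ 0.5533 -0.1845  0.1374] ang 24.7 F [ 0.3 -0.1 -2. ] j6 0.68 -> row [102.9  24.   -2.5] 28.0
```

```bash
python3 -m crank '[[26,6,-2,9],[52,12,-2,18],[78,18,-2,28],[103,24,-2,28],[103,24,-2,28]]' | grep eef
python3 - <<'E'
from h import *
goal(.532,-.081,.08,-3.3)
s=readout.read_state()["eef_pos"]; zb=s[2]+.0145
for n in("scene","top"):
    f=frame(n,n+"5"); np.savez(f"pics/{n}5.npz",**f); P=cloud(f)
    for lo,hi in((.035,.055),(.046,.060),(.052,.058),(.058,.066)):
        q=P[(P[...,2]>zb+lo)&(P[...,2]<zb+hi)&(np.hypot(P[...,0]-s[0],P[...,1]-s[1])<.085)]
        if len(q)>5: print(n,lo,hi,rect(P,zb+lo,zb+hi,s[0],s[1],.085), q[:,:2].min(0).round(3),q[:,:2].max(0).round(3))
a=cv2.imread("pics/scene5.png")[120:270,220:400]; b=cv2.imread("pics/top5.png")[140:270,250:400]
cv2.imwrite("pics/c5.png",np.hstack([cv2.resize(a,(400,333)),cv2.resize(b,(400,333))]))
E
```

```text
eef_pos: [0.5312, -0.0808, 0.1397]
t 9.57 tcp [ 0.5312 -0.0808  0.1397] ang -2.8 F [ 0.2 -0.8 -1.2] j6 1.32 -> row [-0.2  0.9 59.7] 0.5
scene 0.035 0.055 (576, array([525.9, -93.2]), array([129.6,  87.3]), 72.6, np.float64(203.8)) [ 0.486 -0.158] [ 0.573 -0.019]
scene 0.046 0.06 (647, array([527.2, -93.2]), array([128.4,  89.3]), 72.3, np.float64(208.8)) [ 0.484 -0.158] [ 0.575 -0.019]
scene 0.052 0.058 (389, array([526.3, -90.6]), array([128.9,  82.8]), 75.8, np.float64(209.0)) [ 0.484 -0.156] [ 0.567 -0.019]
scene 0.058 0.066 (555, array([531.7, -96.1]), array([92.2, 84.9]), 37.1, np.float64(215.3)) [ 0.47  -0.141] [ 0.589 -0.056]
top 0.035 0.055 (85, array([ 525.8, -142.3]), array([62.5, 28.2]), -20.3, np.float64(206.8)) [ 0.499 -0.154] [ 0.558 -0.119]
top 0.046 0.06 (167, array([ 527., -141.]), array([62. , 30.5]), -16.2, np.float64(209.5)) [ 0.499 -0.154] [ 0.558 -0.119]
top 0.052 0.058 (109, array([ 527.1, -140.6]), array([62.1, 29.6]), -16.4, np.float64(209.4)) [ 0.499 -0.153] [ 0.558 -0.119]
top 0.058 0.066 (79, array([ 530.3, -136.7]), array([52.7, 21.6]), -16.6, np.float64(214.8)) [ 0.503 -0.147] [ 0.555 -0.119]
```

View pics/c5.png

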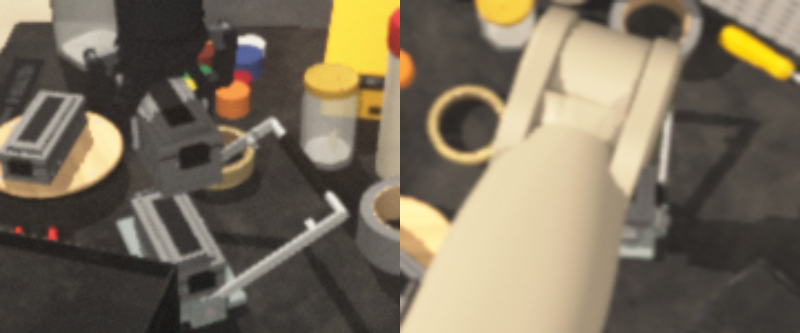

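```bash
cat >> h.py <<'E'
def endfit(P,c,ang,z0,s,name,half=.095):
    "local coords (long axis = l, width = w) of lid-shoulder points near the -y end; s: shoulder height, z0: case bottom"
    a=np.radians(ang); l=np.array([np.cos(a),np.sin(a)]); w=np.array([l[1],-l[0]])
    d=P[...,:2]-np.array(c); L=d@l*1000; W=d@w*1000
    m=(abs(P[...,2]-z0-s)<.005)&(abs(L)<80)&(abs(W)<36)
    e=m&(L<-42)&(L>-62); b=m&(abs(W)>9)   # body corners, without the clasp
    k=m&(abs(W)<7)&(L<-60)
    # edges of w, lo/hi, in 3 slices, and body end
    o=[(round(float(np.percentile(W[e&(L<-52)],q)),1),round(float(np.percentile(W[e&(L>=-52)],q)),1)) for q in(3,97)]
    print(name,"W edges (end,inner)",o,"mid",round(sum(sum(x) for x in o)/4,1),"L body end",round(float(np.percentile(L[b&(L<-45)],2)),1),"clasp",np.round(np.percentile(L[k],3),1) if k.any() else None,"z",np.round((np.median(P[e][:,2])-z0-s)*1000,1),e.sum())
E
python3 - <<'E'
from h import *
for n in("top","scene"):
    endfit(cloud(np.load(f"pics/{n}0.npz")),(.532,-.081),86.8,.012,.040,n+" bot ")
    endfit(cloud(np.load(f"pics/{n}5.npz")),(.5312,-.0808),87.2,.1397+.0145,.056,n+" held")
    endfit(cloud(np.load(f"pics/{n}0.npz")),(.592,-.362),-18.1+180,0,.056,n+" deep0 (far end)")
E
```

```text
top bot  W edges (end,inner) [(-28.2, -26.6), (28.3, 30.8)] mid 1.1 L body end -67.3 clasp -69.0 z 0.5 92
top held W edges (end,inner) [(-26.9, -27.8), (27.2, 17.0)] mid -2.6 L body end -70.6 clasp -72.8 z 1.2 103
top deep0 (far end) W edges (end,inner) [(-25.9, -26.3), (30.8, 30.4)] mid 2.2 L body end -70.1 clasp -72.3 z 1.8 84
scene bot  W edges (end,inner) [(-17.1, -22.0), (25.5, 27.1)] mid 3.4 L body end -71.5 clasp -75.3 z 1.4 123
scene held W edges (end,inner) [(-30.3, -31.0), (24.1, 25.5)] mid -2.9 L body end -73.0 clasp -75.0 z 0.6 181
scene deep0 (far end) W edges (end,inner) [(-30.5, -30.4), (25.8, 27.0)] mid -2.0 L body end -69.9 clasp -71.3 z 0.0 201
```

```bash
python3 -c "from h import *;goal(.533,-.079,.05,-3.2)"
python3 -m crank '[[-2,2,20,0],[-2,2,45,0.4],[-2,2,70,0.4],[-2,2,85,0.4],[-2,2,89,0.4]]' | grep -v ori
python3 -c "from h import *;goal(.533,-.079,.0375,-3.2)"
```

```text
t 9.68 tcp [ 0.5323 -0.0826  0.1401] ang -2.9 F [ 0.2 -0.2 -2.5] j6 1.32 -> row [ 3.6  0.6 90.1] 0.3
clock: 10.3
eef_pos: [0.5339, -0.085, 0.0507]
ft_force: [-0.1, -0.6, -2.2]
grip_width: 0.699
gripper_force: 54.7
t 10.3 tcp [ 0.5339 -0.085   0.0507] ang -3.4 F [-0.1 -0.6 -2.2] j6 1.32 -> row [ 6.  -1.3 13.2] -0.2
```

```bash
python3 -m crank '[[4,0,0,0],[4,0,0,0]]' | grep -v ori
python3 - <<'E'
from h import *
z=np.mean([readout.read_state()["eef_pos"] for _ in range(20)],0); print(z)
for n in("top","scene"):
    f=frame(n); np.savez(f"pics/{n}6.npz",**f)
    endfit(cloud(f),(.532,-.081),86.8,z[2]+.0145,.056,n+" held")
    endfit(cloud(np.load(f"pics/{n}0.npz")),(.532,-.081),86.8,.012,.040,n+" bot ")
goal(.533,-.079,.0375,-3.2)
E
```

```text
clock: 10.55
eef_pos: [0.5355, -0.0806, 0.0527]
ft_force: [-0.1, 0.7, -2.3]
grip_width: 0.695
gripper_force: 54.7
[ 0.53552823 -0.08057838  0.05271372]
top held W edges (end,inner) [(-24.0, -26.6), (28.9, 18.2)] mid -0.9 L body end -69.4 clasp -70.3 z 0.6 98
top bot  W edges (end,inner) [(-28.2, -26.6), (28.3, 30.8)] mid 1.1 L body end -67.3 clasp -69.0 z 0.5 92
scene held W edges (end,inner) [(-27.8, -27.6), (27.9, 28.7)] mid 0.3 L body end -73.1 clasp -75.0 z 0.7 190
scene bot  W edges (end,inner) [(-17.1, -22.0), (25.5, 27.1)] mid 3.4 L body end -71.5 clasp -75.3 z 1.4 123
t 10.65 tcp [ 0.5355 -0.0807  0.0527] ang -3.3 F [-0.5 -1.6 -1.7] j6 1.33 -> row [ 1.5 -2.6 15.2] -0.1
```

```bash
python3 -m crank '[[1,-1,2,0],[1,-1,4,0],[1,-1,6,0],[1,-1,8,0],[1,-1,9,0]]' | grep -v ori
python3 -m crank '[[0,0,1,0],[0,0,2,0],[0,0,3,0]]' | grep -v ori
python3 -m crank '[[0,0,1,0],[0,0,1.5,0],[0,0,1.5,0]]' | grep -v ori
```

```text
clock: 11.28
eef_pos: [0.5337, -0.0795, 0.0425]
ft_force: [0.2, -0.7, -2.4]
grip_width: 0.697
gripper_force: 54.7
clock: 11.65
eef_pos: [0.5339, -0.0796, 0.0397]
ft_force: [-0.5, -0.2, -1.2]
grip_width: 0.697
gripper_force: 54.7
clock: 12.02
eef_pos: [0.5338, -0.0796, 0.0383]
ft_force: [-0.2, 0.1, -2.0]
grip_width: 0.696
gripper_force: 55.0
```

```bash
python3 -m crank '[[0,0,0.5,0],[0,0,1,0]]' | grep -E "eef|ft_"
python3 -m crank '[[0,0,0.5,0],[0,0,1,0]]' | grep -E "eef|ft_"
python3 -m crank '[[0,0,0,0]]' | grep -E "eef|ft_"
```

```text
eef_pos: [0.5339, -0.0796, 0.0382]
ft_force: [-3.7, 1.3, 8.6]
eef_pos: [0.5339, -0.0796, 0.0382]
ft_force: [-5.6, 1.4, 16.3]
eef_pos: [0.5339, -0.0796, 0.0382]
ft_force: [-4.8, 0.8, 12.9]
```

```bash
python3 -m crank '[[0,0,-1,0],[0,0,-1,0],[0,0,-1,0],[0,0,-1,0],[0,0,-1,0]]' 85| grep -v ori
python3 -m crank '[[0,0,-10,0],[0,0,-40,0],[0,0,-80,0],[0,0,-130,0],[0,0,-130,0]]' | grep -v ori
python3 - <<'E'
from h import *
goal(.4588,.1409,.15,-38.7)
for n in("scene","top"):
    f=frame(n,n+"7"); np.savez(f"pics/{n}7.npz",**f); P=cloud(f)
    endfit(P,(.532,-.081),86.8,.052,.056,n+" deep")
    q=P[(abs(P[...,2]-.114)<.008)&(np.hypot(P[...,0]-.532,P[...,1]+.081)<.05)]
    print(n,rect(P,.1,.12,.532,-.081,.085),"panel z",len(q),np.median(q[:,2]) if len(q) else 0)
E
```

```text
clock: 13.28
eef_pos: [0.5338, -0.0796, 0.0371]
ft_force: [0.7, -0.4, -0.5]
grip_width: 0.997
gripper_force: 0.0
clock: 13.9
eef_pos: [0.5369, -0.0805, 0.1725]
ft_force: [0.7, -0.6, -0.2]
grip_width: 0.994
gripper_force: 0.0
t 13.9 tcp [ 0.5369 -0.0805  0.1725] ang -3.3 F [ 0.7 -0.6 -0.2] j6 1.33 -> row [216.5 -91.   21.3] 35.4
scene deep W edges (end,inner) [(-28.9, -30.1), (26.3, 26.8)] mid -1.5 L body end -72.3 clasp -74.5 z 0.7 158
scene (1166, array([531.4, -82.4]), array([147.9,  59.7]), 86.6, np.float64(111.6)) panel z 722 0.11325400685028546
top deep W edges (end,inner) [(-27.0, -28.0), (31.3, 30.4)] mid 1.7 L body end -69.5 clasp -71.1 z 0.4 98
top (191, array([ 529.7, -137. ]), array([62.1, 32.3]), -10.0, np.float64(108.6)) panel z 42 0.1149669433737239
```

```bash
python3 -m crank '[[54,-23,0,9],[108,-45,0,18],[162,-68,0,27],[216,-91,20,35.4],[216,-91,50,35.4]]' | grep eef
python3 -m crank '[[0,0,20,0],[0,0,20,0]]' | grep eef
python3 - <<'E'
from h import *
for n in("scene","top"):
    P=cloud(np.load(f"pics/{n}7.npz")); print(n,"before",rect(P,.06,.08,.459,.141,.085))
    f=frame(n,n+"8"); P=cloud(f); print(n,"now",rect(P,.06,.078,.459,.141,.085))
goal(.4588,.1409,.004,-38.7)
E
```

```text
eef_pos: [0.4533, 0.1448, 0.1162]
eef_pos: [0.4527, 0.1413, 0.0948]
scene before (791, array([457.8, 139.4]), array([150.6,  61.6]), 51.3, np.float64(71.0))
scene now (793, array([457.4, 138.7]), array([150.7,  61. ]), 51.2, np.float64(70.8))
top before (690, array([469.9, 155. ]), array([112.2,  60.1]), 51.2, np.float64(71.7))
top now (455, array([438.2, 115.5]), array([77.4, 59.9]), 51.2, np.float64(70.7))
t 14.97 tcp [0.4551 0.1412 0.097 ] ang -38.7 F [ 0.1  0.4 -0.2] j6 2.38 -> row [ 2.2  3.2 93. ] -0.0
```

```bash
python3 -m crank '[[2,4,15,0],[2,4,30,0],[2,4,45,0],[2,4,45,0]]' | grep -E "eef|ft_"
python3 -c "from h import *;goal(.4588,.1409,.004,-38.7)"
```

```text
eef_pos: [0.4584, 0.1401, 0.0506]
ft_force: [-0.6, -1.0, 0.4]
t 15.47 tcp [0.4584 0.1401 0.0506] ang -38.8 F [-0.6 -1.   0.4] j6 2.38 -> row [ 1.  -0.  46.6] -0.1
```

```bash
python3 -m crank '[[1,0,15,0],[1,0,30,0],[1,0,38,0],[1,0,44,0],[1,0,46,0]]' | grep -E "eef|ft_"
python3 -m crank '[[0,0,0,0],[0,0,0,0],[0,0,0,0],[0,0,0,0],[0,0,0,0]]' 45 50| grep -v ori
python3 -m crank '[[0,0,0,0],[0,0,-5,0],[0,0,-15,0],[0,0,-30,0],[0,0,-30,0]]' | grep -v ori
python3 - <<'E'
from h import *
P=cloud(frame("scene")); s=readout.read_state()["eef_pos"]
print(rect(P,s[2]+.056,s[2]+.076,s[0],s[1],.085))
goal(.533,-.0805,.18,-3.3)
E
```

```text
eef_pos: [0.4604, 0.1412, 0.0059]
ft_force: [0.4, 0.5, 0.2]
clock: 16.73
eef_pos: [0.4609, 0.1413, 0.0068]
ft_force: [-1.4, -0.1, 5.5]
grip_width: 0.694
gripper_force: 54.6
clock: 17.35
eef_pos: [0.4621, 0.1414, 0.038]
ft_force: [0.9, -0.5, -1.3]
grip_width: 0.695
gripper_force: 54.2
(676, array([455.4, 135.9]), array([137.2,  89.7]), 70.2, np.float64(102.7))
t 17.4 tcp [0.4615 0.1413 0.0373] ang -38.7 F [-0.5 -0.  -3.1] j6 2.38 -> row [-128.1  194.8 -142.7] -35.4
```

```bash
python3 -m crank '[[0,0,-40,0],[0,0,-80,0],[0,0,-100,0],[0,0,-108,0]]' | grep -E "eef"
python3 -m crank '[[-32,49,0,-9],[-64,98,0,-18],[-96,146,0,-27],[-128,195,0,-35.4],[-128,195,0,-35.4]]' | grep eef
python3 -m crank '[[0,0,0,0]]' | grep -E "eef|grip"
python3 - <<'E'
from h import *
z=readout.read_state()["eef_pos"]
for n in("top","scene"):
    f=frame(n,n+"9"); np.savez(f"pics/{n}9.npz",**f)
    endfit(cloud(f),(.532,-.081),86.8,z[2]+.0245,.038,n+" held")
    endfit(cloud(np.load(f"pics/{n}7.npz")),(.532,-.081),86.8,.052,.056,n+" deep")
goal(.533,-.0805,.1,-3.3)
E
```

```text
eef_pos: [0.4611, 0.1413, 0.1453]
eef_pos: [0.5332, -0.0845, 0.1428]
eef_pos: [0.5314, -0.0804, 0.143]
grip_width: 0.694
gripper_force: 55.3
top held W edges (end,inner) [(-29.3, -30.0), (26.7, 13.8)] mid -4.7 L body end -68.3 clasp -70.3 z 0.5 128
top deep W edges (end,inner) [(-27.0, -28.0), (31.3, 30.4)] mid 1.7 L body end -69.5 clasp -71.1 z 0.4 98
scene held W edges (end,inner) [(-30.4, -31.9), (22.9, 24.5)] mid -3.7 L body end -71.6 clasp -74.3 z 0.6 216
scene deep W edges (end,inner) [(-28.9, -30.1), (26.3, 26.8)] mid -1.5 L body end -72.3 clasp -74.5 z 0.7 158
t 18.75 tcp [ 0.5316 -0.0794  0.1436] ang -3.3 F [ 0.1 -0.  -2.9] j6 1.33 -> row [-1.   1.5 43.6] -0.0
```

```bash
python3 -m crank '[[-0.5,2.5,15,0],[-0.5,2.5,30,0],[-0.5,2.5,40,0],[-0.5,2.5,46,0],[-0.5,2.5,46,0]]' | grep -E "eef|ft"
python3 -m crank '[[0,0,0,0]]' | grep -E "eef|ft"
python3 - <<'E'
from h import *
z=readout.read_state()["eef_pos"]
for n in("top","scene"):
    f=frame(n,n+"10")
    endfit(cloud(f),(.532,-.081),86.8,z[2]+.0245,.038,n+" held")
goal(.5335,-.0805,.083,-3.3)
E
```

```text
eef_pos: [0.5346, -0.0812, 0.0977]
ft_force: [0.3, -0.5, -2.1]
eef_pos: [0.5354, -0.0815, 0.0987]
ft_force: [0.3, 0.4, -1.7]
top held W edges (end,inner) [(-25.6, -26.4), (30.2, 23.5)] mid 0.4 L body end -69.8 clasp -70.4 z -0.0 102
scene held W edges (end,inner) [(-27.9, -27.4), (27.4, 29.4)] mid 0.4 L body end -69.6 clasp -75.4 z 0.6 204
t 19.6 tcp [ 0.5354 -0.0815  0.0988] ang -3.3 F [-0.8 -0.  -2.2] j6 1.33 -> row [ 0.9 -2.  15.8] -0.0
```

```bash
python3 -m crank '[[0,-1.3,3,0],[0,-1.3,5,0],[0,-1.3,7,0],[0,-1.3,9,0],[0,-1.3,10,0]]' | grep -E "eef|ft"
python3 -m crank '[[0,0,1,0],[0,0,2,0],[0,0,3,0]]' | grep -E "eef|ft"
python3 -m crank '[[0,0,1,0],[0,0,1,0]]' | grep -E "eef|ft"
```

```text
eef_pos: [0.5336, -0.0812, 0.0881]
ft_force: [0.6, 0.1, -1.4]
eef_pos: [0.5338, -0.0812, 0.0853]
ft_force: [0.9, 0.2, -2.1]
eef_pos: [0.5338, -0.0813, 0.0849]
ft_force: [-1.3, 0.8, 3.5]
```

```bash
python3 -m crank '[[0,0,0.5,0],[0,0,1,0]]' | grep -E "eef|ft"
python3 -m crank '[[0,0,-0.5,0],[0,0,-1,0],[0,0,-1,0],[0,0,-1,0],[0,0,-1,0]]' 85| grep -v ori
python3 -m crank '[[0,0,-10,0],[0,0,-40,0],[0,0,-80,0],[0,0,-110,0],[0,0,-110,0]]' | grep -E "eef|ft"
python3 - <<'E'
from h import *
for n in("scene","top"):
    f=frame(n,n+"11"); np.savez(f"pics/{n}11.npz",**f); P=cloud(f)
    endfit(P,(.532,-.081),86.8,.108,.038,n+" shal")
    q=P[(abs(P[...,2]-.152)<.008)&(np.hypot(P[...,0]-.532,P[...,1]+.081)<.05)]
    print(n,rect(P,.138,.158,.532,-.081,.085),"panel z",len(q),np.median(q[:,2]) if len(q) else 0)
    b=P[(P[...,2]>.07)&(P[...,2]<.12)&(P[...,0]>.62)&(P[...,0]<.71)&(P[...,1]<0)&(P[...,1]>-.18)]
    print("bar",len(b),b.mean(0).round(3) if len(b) else 0,b.min(0).round(3),b.max(0).round(3))
goal(.675,-.089,.2,-3.3)
E
```

```text
eef_pos: [0.5338, -0.0813, 0.0848]
ft_force: [-4.8, 1.2, 13.6]
clock: 21.72
eef_pos: [0.5337, -0.0812, 0.0841]
ft_force: [0.6, -0.7, -0.9]
grip_width: 0.995
gripper_force: 0.0
eef_pos: [0.5357, -0.0818, 0.1978]
ft_force: [-0.2, -0.3, -0.7]
scene shal W edges (end,inner) [(-28.6, -30.1), (26.5, 26.5)] mid -1.4 L body end -73.4 clasp -75.6 z 1.2 168
scene (1199, array([531. , -84.2]), array([147.4,  59.6]), 86.7, np.float64(149.3)) panel z 744 0.1511659149067237
bar 542 [ 0.663 -0.1    0.088] [ 0.621 -0.178  0.07 ] [ 0.686 -0.     0.099]
top shal W edges (end,inner) [(-26.4, -27.5), (29.5, 26.0)] mid 0.4 L body end -70.4 clasp -71.6 z 1.6 99
top (196, array([ 530.4, -138.2]), array([60.8, 31.7]), -7.8, np.float64(147.5)) panel z 37 0.15249234029776818
bar 22 [ 0.638 -0.17   0.08 ] [ 0.621 -0.173  0.073] [ 0.657 -0.167  0.09 ]
t 22.45 tcp [ 0.5339 -0.0813  0.1946] ang -3.3 F [-0.1  0.3  0.1] j6 1.33 -> row [  0.5 141.4  -5.3] -0.0
```

Run:
```python
from h import *
for n,k in(("top",0),("scene",0),("scene",7)):
    P=cloud(np.load(f"pics/{n}{k}.npz"))
    a=np.radians(-3.2); d=P[...,:2]-np.array([.532,-.081]); X=d@[np.cos(a),np.sin(a)]; Y=d@[-np.sin(a),np.cos(a)]
    m=(abs(Y)<.045)&(X>.10)&(X<.19)&(P[...,2]>.06)&(P[...,2]<.13)
    print(n,k,m.sum(),"X",np.percentile(X[m],[3,50,97]).round(4),"Z",np.percentile(P[...,2][m],[3,50,97]).round(4))
```

```text
top 0 162 X [0.1383 0.1445 0.1529] Z [0.0888 0.0957 0.1005]
scene 0 192 X [0.1353 0.1402 0.1492] Z [0.0876 0.0951 0.0979]
scene 7 192 X [0.1357 0.1402 0.149 ] Z [0.0871 0.095  0.0984]
```

```bash
python3 -m crank '[[0,40,0,0],[0,80,0,0],[0,120,0,0],[0.5,143,20,0],[0.5,143,60,0]]' 40 20 | grep -E "eef|wid"
python3 -m crank '[[0,0,0,0]]' | grep eef
python3 - <<'E'
from h import *
goal(.677,-.089,.048,-3.2)
f=frame("scene","s12"); P=cloud(f); s=readout.read_state()["eef_pos"]
for sg in(-1,1):
    q=P[(np.hypot(P[...,0]-s[0]-sg*.026,P[...,1]-s[1])<.02)&(P[...,2]>.115)]; print(len(q),np.sort(q[:,2])[:20:4].round(3),q[np.argsort(q[:,2])[:40]].mean(0).round(3))
cv2.imwrite("pics/c12.png",cv2.resize(cv2.imread("pics/s12.png")[120:270,240:420],(720,600)))
E
```

```text
eef_pos: [0.6787, -0.0893, 0.1329]
grip_width: 0.471
eef_pos: [0.6729, -0.0881, 0.1287]
t 23.2 tcp [ 0.6729 -0.0881  0.1287] ang -3.3 F [-0.7 -0.2  0. ] j6 1.38 -> row [-0.8  5.  80.6] -0.1
1235 [0.158 0.162 0.163 0.166 0.167] [ 0.643 -0.094  0.167]
393 [0.157 0.158 0.16  0.162 0.163] [ 0.693 -0.095  0.164]
```

View pics/c12.png

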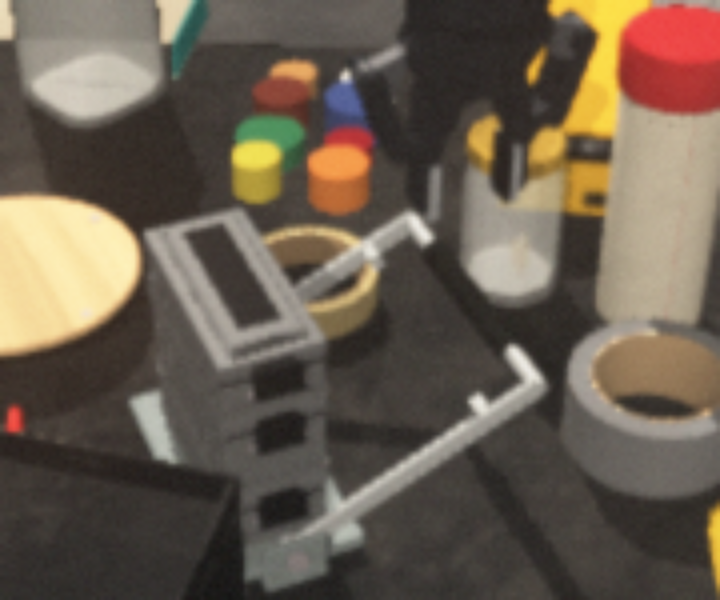

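The column is stacked squarely and the fingers are above the bar, with one tip on each side of it. Descend and close on the grip.

```bash
python3 -m crank '[[-1,3.5,20,0],[-1,3.5,40,0],[-1,3.5,55,0],[-1,3.5,70,0],[-1,3.5,80,0]]' | grep -E "eef|ft"
python3 -m crank '[[0,0,0,0],[0,0,0,0],[0,0,0,0],[0,0,0,0]]' 5 20 | grep -v ori
python3 -c "from h import *;goal(.677,-.089,.048,-3.2)"
```

```text
eef_pos: [0.6799, -0.0903, 0.0539]
ft_force: [0.2, 0.1, 0.9]
clock: 24.38
eef_pos: [0.6779, -0.09, 0.0535]
ft_force: [-5.6, -0.2, -3.4]
grip_width: 0.178
gripper_force: 22.7
t 24.38 tcp [ 0.6779 -0.09    0.0535] ang -3.4 F [-5.6 -0.2 -3.4] j6 1.38 -> row [ 1.  -0.9  5.5] -0.2
```

```bash
python3 -m crank '[[0,-4.5,-9,0],[0,-9.4,-16.7,0],[0,-14,-23.5,0],[0,-18.7,-29.8,0],[0,-18.7,-29.8,0]]' - 30| grep -v ori
python3 -m crank '[[0,-5,-6,0],[0,-10.5,-12,0],[0,-16.3,-17.6,0],[0,-22.2,-22.9,0],[0,-22.2,-22.9,0]]' | grep -v ori
```

```text
clock: 25.0
eef_pos: [0.6602, -0.0889, 0.0849]
ft_force: [-6.1, 1.7, -5.3]
grip_width: 0.17
gripper_force: 30.1
clock: 25.62
eef_pos: [0.6397, -0.0877, 0.1087]
ft_force: [-1.6, 2.9, -0.8]
grip_width: 0.17
gripper_force: 30.3
```

```bash
python3 -m crank '[[0,-6.3,-5,0],[0,-12.8,-9.7,0],[0,-19.5,-14,0],[0,-26.4,-18,0],[0,-26.4,-18,0]]'| grep -v ori
python3 -m crank '[[0,-7,-3.7,0],[0,-14.4,-7,0],[0,-22,-9.8,0],[0,-29.4,-12.5,0],[0,-29.4,-12.5,0]]' | grep -v ori
python3 - <<'E'
from h import *
goal(.533,-.081,.1445,-3.2)
f=frame("scene","s13"); cv2.imwrite("pics/c13.png",cv2.resize(cv2.imread("pics/s13.png")[100:270,220:400],(635,600)))
E
```

```text
clock: 26.25
eef_pos: [0.6155, -0.0862, 0.128]
ft_force: [3.2, 5.4, 3.9]
grip_width: 0.168
gripper_force: 30.3
clock: 26.88
eef_pos: [0.5883, -0.0845, 0.1425]
ft_force: [4.6, 6.5, 9.3]
grip_width: 0.171
gripper_force: 30.1
t 26.88 tcp [ 0.5883 -0.0845  0.1425] ang -3.3 F [4.6 6.5 9.3] j6 1.35 -> row [  0.3 -55.4  -2.7] -0.1
```

View pics/c13.png

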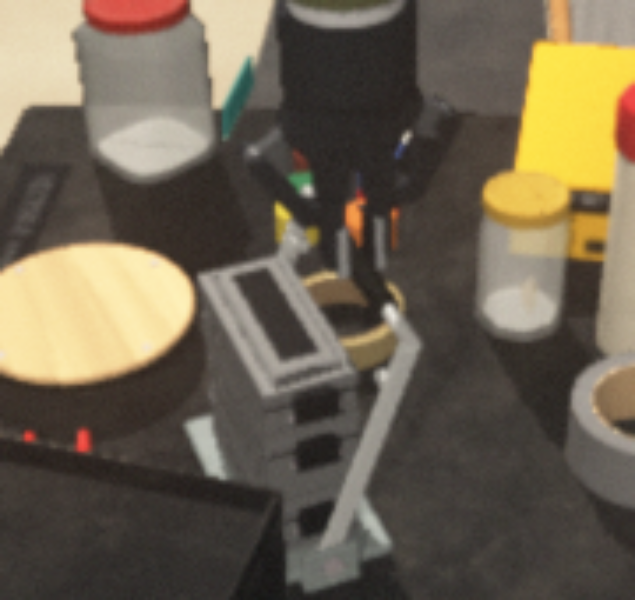

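The handle is nearly up and following the gripper, with its lugs level with the top clasps. Continuing slowly.

```bash
python3 -m crank '[[-0.5,-8,-4,0],[-0.5,-16,-7,0],[-0.5,-23,-8.5,0],[-0.5,-30,-9.5,0],[-0.5,-30,-9.5,0]]'| grep -v ori
python3 -m crank '[[0,-5,-0.7,0],[0,-10,-1.2,0],[0,-15,-1.6,0],[0,-15,-1.6,0]]' | grep -v ori
python3 -c "from h import *;goal(.533,-.081,.1445,-3.2)"
```

```text
clock: 27.55
eef_pos: [0.5571, -0.083, 0.1512]
ft_force: [3.9, 6.1, 9.2]
grip_width: 0.173
gripper_force: 31.0
clock: 28.05
eef_pos: [0.542, -0.0825, 0.1526]
ft_force: [2.7, 5.0, 8.2]
grip_width: 0.167
gripper_force: 31.1
t 28.05 tcp [ 0.542  -0.0825  0.1526] ang -3.3 F [2.7 5.  8.2] j6 1.33 -> row [ 1.  -9.2  8. ] -0.1
```

```bash
python3 -m crank '[[0,-3,0,0],[0,-6,0,0],[0,-6,0,0]]'| grep -E "eef|ft"
python3 -m crank '[[0,-1.5,0,0],[0,-3,0,0],[0,-3,0,0]]' | grep -E "eef|ft"
python3 -m crank '[[0,-1,0,0],[0,-2,0,0],[0,-2,0,0]]' | grep -E "eef|ft"
```

```text
eef_pos: [0.5362, -0.0821, 0.1525]
ft_force: [3.5, 6.1, 8.5]
eef_pos: [0.5336, -0.0819, 0.1525]
ft_force: [3.8, 6.6, 8.2]
eef_pos: [0.533, -0.082, 0.1527]
ft_force: [7.4, 7.1, 5.4]
```

```bash
python3 -m crank '[[0,-1,0,0],[0,-2,0,0],[0,-2,0,0]]'| grep -E "eef|ft"
python3 -m crank '[[0,-1,0,0],[0,-2,0,0],[0,-2,0,0]]' | grep -E "eef|ft"
```

```text
eef_pos: [0.533, -0.082, 0.1527]
ft_force: [13.0, 6.6, 1.9]
eef_pos: [0.533, -0.082, 0.1528]
ft_force: [19.3, 5.7, -2.8]
```

```bash
python3 -m crank '[[0,2,0,0],[0,4,0,0]]'| grep -E "eef|ft"
python3 -m crank '[[0,0,0,0],[0,0,0,0],[0,0,0,0],[0,0,0,0]]' 50| grep -E "eef|ft|wid"
python3 -m crank '[[0,0,-10,0],[0,0,-40,0],[0,0,-80,0],[0,0,-100,0],[0,0,-100,0]]' | grep -E "eef|ft"
python3 - <<'E'
from h import *
f=frame("scene","s14"); P=cloud(f)
a=np.radians(-3.2); d=P[...,:2]-np.array([.532,-.081]); X=d@[np.cos(a),np.sin(a)]; Y=d@[-np.sin(a),np.cos(a)]
m=(abs(Y)<.045)&(abs(X)<.04)&(P[...,2]>.165)&(P[...,2]<.2); print(m.sum(),"bar X",np.percentile(X[m],[3,50,97]).round(4),"Z",np.percentile(P[...,2][m],[3,97]).round(4))
cv2.imwrite("pics/c14.png",cv2.resize(f["image"][100:330,170:450,::-1],(730,600)))
E
```

```text
eef_pos: [0.5331, -0.082, 0.1526]
ft_force: [3.5, 6.1, 7.8]
eef_pos: [0.5271, -0.0821, 0.1484]
ft_force: [-0.0, -0.6, 0.2]
grip_width: 0.585
eef_pos: [0.5286, -0.0823, 0.2508]
ft_force: [0.6, 0.4, -0.9]
206 bar X [-0.009  -0.0038  0.0052] Z [0.1816 0.1904]
```

View pics/c14.png

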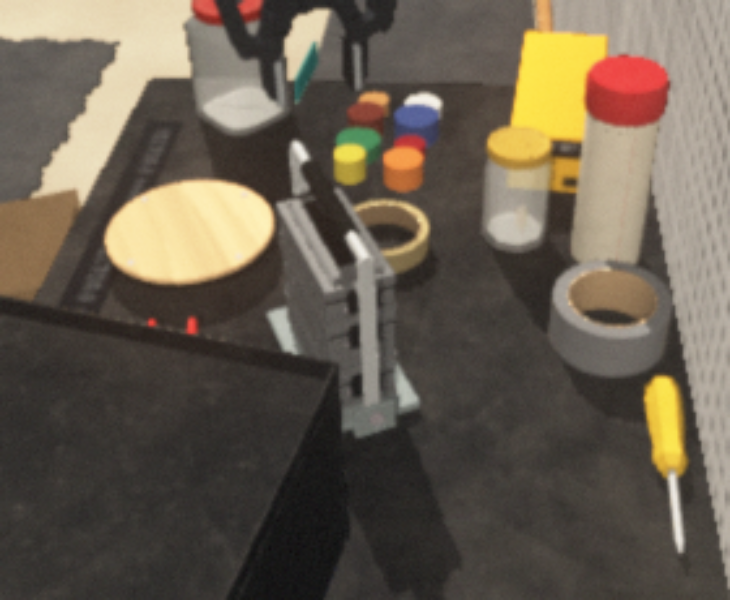

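The handle stands upright over the nested column, its bar at the 190 mm top height expected. The gripper is clear and the other things haven't moved.

```bash
python3 -c "from workcell import sign_off; print(sign_off())"
```

```text
the job is handed in; nothing more can be done
None
```

The deep case and then the shallow one are nested in the carrier, the handle is upright against its stop, and the job was handed in at about 30 s, though the judge returned no verdict.

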